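# Close and clamp a bail-top storage canister

## Task

Close the stoneware canister airtight: put its lid on the mouth so that the lid sits flat and the groove across the top of its grip runs parallel to the wire bail's crossbar, then swing the bail from behind up and over the grip until it snaps into the groove and clamps the lid down on its seal. Leave the things standing round about undisturbed.

Things in the scene. Friction and masses are not known exactly. Their poses are not given: they have to be found in the camera images.
- canister: Grey round stoneware canister, open, 112 mm across at the belly, 118 mm high to the rim; it stands fast and does not shift. Origin: centre of its underside, z up. A wire bail hinges on its neck about a line parallel to its y axis and lies open towards its +x side (away from the robot, give or take the yaw).
- canister_mouth (a point): Centre of the mouth, level with the rim (118 mm up), axes as the canister's. The mouth is 87 mm wide inside; a soft black sealing ring (87 mm inside, 98 mm outside) stands 7 mm above the rim. A lid resting on the ring has its origin about 5.5 mm below this point (its plug is in the mouth).
- bail_hinge (a point): Middle of the bail's hinge line, on the canister's axis 92 mm above its underside; axes as the canister's, the hinge runs along y.
- bail (a joint): Angle (rad) of the bail: 0 = upright, in the lid's groove; positive = leaning to the canister's +x side (stop at 1.45); tabs stop it at -0.04. Stays where it is left (friction 0.05 N m). With the lid on it meets the grip's ramp at about 0.35 and must be pushed, 5 to 12 N at the crossbar, over the ridge (at about 0.12), pressing the lid 4 mm into the seal, before it springs into the groove.
- bail_bar (a point): Middle of the bail's crossbar (centre of the wire), 72 mm from the hinge line; axes turn with the bail: y along the bar, z away from the hinge. The bail is a U of bare steel wire 6 mm thick; the bar is straight to 52 mm either side, the arms stand 62 mm either side. When it is closed the grip lies under the bar's middle 30 mm; beside the grip 20 mm are free below the bar.
- seal (a joint): How far the sealing ring is pressed down (m): 0 free, about 0.0005 under the lid's own weight, about 0.002 when the bail is snapped shut over the lid, 0.0058 at its limit (spring 3.5 N per mm).
- lid: Loose grey stoneware lid, about 0.16 kg, 52 mm high. Origin: centre of the underside of its round plug (12 mm deep, tapering from 81 mm at the top to 71 mm across at the bottom; 3 mm play all round in the mouth). Above the plug a domed plate 102 mm across: edge 12 to 18 mm, middle 23.5 mm above the origin; on that a saddle-shaped grip. The same either way round (half turn).
- lid_grip (a point): Point inside the lid's grip, 45 mm above the lid's origin on its axis; axes as the lid's. Pinch the grip here: it has two flat upright faces 30 mm apart (at y = +-15 mm of the lid), about 54 mm long along the lid's x at its foot and 30 mm at the top, from the plate (24 mm) to 50 mm above the lid's origin; keep fingertips above the plate.
- lid_groove (a point): Middle of the floor of the groove on top of the grip, 50 mm above the lid's origin. The groove runs along the lid's y axis, 8 mm wide between two rounded ridges at x = +-9 mm (about 2 mm higher than the floor); outside them the glazed top falls off at 29 degrees. It must lie along the canister's y axis, either way round, to within about 10 degrees for the bail to drop in.
- mug: Bystander: striped mug, 90 mm across, 100 mm high; origin centre of its underside.
- spice: Bystander: spice jar, 45 mm across, 100 mm high; origin centre of its underside.
- jam: Bystander: jam jar, 68 mm across, 84 mm high; origin centre of its underside.
- saucer: Bystander: white saucer, 140 mm across, 18 mm high; origin centre of its underside.
- teaspoon: Bystander: teaspoon, 130 mm long, lying on the worktop; origin at the middle of its underside.
Things that resemble listed ones, but are neither listed nor needed, are in the scene too. What is shaped like the lid but blue is not meant.

How it is judged (in metres and radians):
On the way:
1. the lid sits flat in the mouth while the bail is still open (horizontal distance between lid and bail_hinge below 0.005 m and z of lid in the frame of canister between 0.105 and 0.1145 m and angle between lid's own z axis and vertical below 0.05 rad and value of joint bail above 0.4 rad), for 0.2 s.
At the end, for the whole second after the job is handed in: The bail stands in the lid's groove (within 0.07 rad of upright, the groove along the bar to within 0.3 rad) and holds the seal pressed in by more than 1.3 mm; the lid sits flat (under 0.05 rad of tilt) and within 5 mm of the canister's axis, at rest (value of joint bail below 0.07 rad and value of joint seal above 0.0013 m and angle between the y axis of lid and the y axis of canister, either way round below 0.3 rad and horizontal distance between lid and bail_hinge below 0.005 m and z of lid in the frame of canister above 0.105 m and angle between lid's own z axis and vertical below 0.05 rad and linear speed of lid below 0.02 m/s); the robot touches nothing.
It fails at once if a bystander (mug, spice jar, jam jar, saucer or teaspoon) is shifted by more than 3 cm (distance of any of mug, spice, jam, saucer, teaspoon from where it was at the start of the episode above 0.03 m).
It also fails if it takes over 58 s, if anything falls off the work surface, if the arm or the gripper's body presses on something with over 40 N, if the wrist force passes 120 N, or if a joint passes its speed limit or range.

## Robot

A 6-joint arm with a two-finger parallel gripper is mounted at the origin on a cart in front of the work surface, level with it; the furniture and walls round the work are solid. World frame = base frame: x ahead of the robot, y to its left, z up, the work surface at z = 0. Lengths are in mm, angles in degrees, forces in N, time in s.
With the tool pointing down it reaches from about 325 to 775 mm from the base axis. Payload 5.5 kg.
Tool frame: the origin (TCP) lies between the finger pads; the fingertips stand 14 mm ahead of it and the grasp point (between the pads) lies 5 mm behind it (arm.tip_extent is the distance from the TCP to the fingertips, in mm); z points along the fingers, y is the line along which they close (so a half turn about z gives the same grasp; the last joint's range is limited). The gripper opens to 88 mm and grips with 3 to 60 N. Pads are 20 mm wide; open, the fingers measure 115 mm over their backs; the gripper's body (75 mm by 178 mm) begins 61 mm behind the grasp point.
Start: joints at [62.813, 5.22, 70.514, -0, 104.267, -3.249], TCP at [243.456, 548.403, 236.631] pointing down, gripper open.
Joint ranges: [-164.24, 164.24], [-49.07, 125.15], [9.68, 141.18], [-86.29, 266.29], [3.28, 154.24], [-151.56, 151.56]. Speed limits (degrees/s): [147.25, 147.25, 172.46, 180, 180, 180].

## Interface

Orientations are given as a 3x3 rotation matrix whose columns are the frame's x, y, z axes.
In Python, from cell import arm gives the robot as it stands.
- The arm moves only by the tool carry_out, never from a script. Its argument "moves" is a list of rows, each a list of 7 numbers: the shift along the tool's x, y, z in m, then the turn, a rotation vector about the tool's x, y, z in degrees, then the finger opening in m, from 0 to 0.0878. A call has 1 to 5 rows; each row shifts and turns the commanded pose from where the row before left it, along the tool's axes as they then stand; what a row does not reach is not made up. A row lasts 1/12 s, in which the tool goes at most 41.7 mm and 7.16 degrees, less where a joint would pass 70% of its speed; a pose out of reach is approached as far as the arm can. A call is refused whole if a number of a shift passes 0.0417 or a number of a turn 7.16, either way. A call with a gripper value outside its range is refused whole. The fingers move at their own pace and stop on an object; "grip_force" is the grip in N (left out, the last holds). Time passes only in rows, so rows that do not move let the fingers close. It gives the time, the measured TCP pose, the force, the opening and the grip force at its end, in the units of the state.
- arm.get_state(): the state, without advancing time (a new reading comes with each control period).
- arm.snapshot(name): name is "scene" or "top"; returns (picture, depth): 420x560x3 uint8, red, green, blue; 420x560 float32, mm along the optical axis (not along the pixel's ray), 0 where there is no reading.
- arm.calibration(name): a dict with "K" (3x3 intrinsics, pixels), "k1" (the pictures are not rectified: a ray, as slopes to the right and down, at radius r is drawn at 1 + k1 r^2 times it, then the intrinsics apply), "world_to_cam" (4x4, takes a point from world to camera coordinates). Camera axes: x right, y up, looking along -z (the intrinsics and any distortion apply to the point x, -y, -z); pixel columns grow to the right and rows downward; lengths in mm; the calibration is good to about 2 mm. A picture is of the moment at which its call begins. calibration takes no time and is no camera call.
- arm.finish_job(): hands the job in; it is judged then, once.
Trained networks look in the newest picture that a camera, given by its name, has taken for a name from the list of things; names that differ only in an ending like _2 or _b are one class to them, and where a whole thing is asked for, a point or a joint stands for the part that bears it (a point fixed in the world has none). Each returns a list of dicts, best first, with "score" (0 to 1); they miss things now and then, are a little off and sometimes report something else, mostly with a low value. They report only what shows in the picture. A call takes as long as a camera call. They do not tell look-alikes from the thing itself.
- arm.search_frame(camera, name): "position" ([row, column] in pixels, amid what is visible of it).
- arm.silhouettes(camera, name): "pixels" (420x560 bool, what is visible of it) and "position" ([row, column] in pixels, amid what is visible of it).
The state is a dict: "time_s": time; "qpos": joint angles; "joint_vel": joint speeds; "joint_torque": joint torques, N m; "position": TCP position; "tool_rot": TCP orientation; "contact_force": force on the tool from outside, world axes, zero at the start; "wrist_torque": the same for the moment, N m; "finger_gap": finger opening in mm; "grasp_force": force on a finger pad.
Only numpy, scipy, OpenCV 4.12 (cv2) and the standard library are available. Lean on these libraries where they do the work, as an engineer would, in place of code of your own. Each camera call takes 0.05 s, during which the arm holds its last target. There are 200 camera calls.

## Working session

There is one attempt and no reset: what is moved stays moved. The work goes in short steps, Python scripts to look and compute and a tool call to move; the robot and the scene stay as the last step left them, time stands still between calls to the robot, and variables do not carry over. Pictures are saved under pics/ and viewed, at most 10 in all, crops included, and the job is handed in when it is done.

Besides the shell and the picture viewer there is one more tool, called after "Call:" as a command line: name --pt "numbers of a row" for each row, then --argument value for the rest. carry_out: Moves the arm, as the interface text tells. Its arguments: {"type":"object","properties":{"moves":{"type":"array"},"grip_force":{"type":"number"}},"required":["moves"]}

```bash
mkdir -p pics; ls; cat > h.py <<'E'
import numpy as np, cv2
from cell import arm
def snap(n,f=None):
    p,d=arm.snapshot(n)
    if f: cv2.imwrite('pics/'+f,p[:,:,::-1])
    return p,d
def cloud(n,d):
    c=arm.calibration(n);K=np.array(c['K']);k1=c['k1']
    v,u=np.mgrid[0:d.shape[0],0:d.shape[1]]
    x=(u-K[0,2])/K[0,0];y=(v-K[1,2])/K[1,1]
    rd=np.hypot(x,y);r=rd.copy()
    for _ in range(20): r=rd/(1+k1*r*r)
    s=np.where(rd>0,r/np.maximum(rd,1e-9),1)
    P=np.stack([x*s*d,-y*s*d,-d,np.ones_like(d)],-1)
    return (P@np.linalg.inv(np.array(c['world_to_cam'])).T)[...,:3]
E
python3 - <<'E'
from h import *
for n in('scene','top'):
    p,d=snap(n,n+'0.png');W=cloud(n,d)
    for t in('canister','lid','bail','mug','spice','jam','saucer','teaspoon'):
        for r in arm.silhouettes(n,t)[:3]:
            m=r['pixels']&(d>0);q=W[m]
            if len(q): print(n,t,round(r['score'],2),np.round(r['position']),m.sum(),np.round(np.median(q,0)),np.round(np.percentile(q,2,0)),np.round(np.percentile(q,98,0)))
print(arm.get_state())
E
```

```text
pics
scene canister 0.65 [231. 272.] 2049 [451. -30.  82.] [408. -69.   9.] [538.  41. 126.]
scene lid 0.85 [343. 388.] 1560 [ 413. -428.   22.] [ 375. -469.   13.] [ 467. -377.   52.]
scene lid 0.84 [305. 334.] 1226 [ 411. -276.   22.] [ 373. -315.   13.] [ 464. -222.   52.]
scene bail 0.58 [204. 294.] 25 [529. -26. 112.] [486. -71.  97.] [537.   1. 115.]
scene bail 0.19 [187. 206.] 1098 [420. 241.  68.] [376. 188.   2.] [459. 301. 100.]
scene mug 0.84 [190. 204.] 1059 [418. 243.  69.] [376. 188.   3.] [459. 300. 100.]
scene mug 0.44 [227. 271.] 2198 [454. -29.  84.] [408. -69.   5.] [541.  58. 126.]
scene spice 0.98 [236. 346.] 565 [ 576. -176.   67.] [ 566. -191.    9.] [ 600. -149.  103.]
scene jam 0.96 [291. 418.] 1067 [ 552. -401.   77.] [ 536. -428.    9.] [ 596. -366.   88.]
scene saucer 0.91 [173. 176.] 652 [425. 435.  10.] [371. 372.   6.] [493. 482.  19.]
scene teaspoon 0.57 [229. 227.] 92 [392. 114.   4.] [384.  78.  -1.] [400. 197.  10.]
scene teaspoon 0.16 [173. 176.] 711 [424. 433.  10.] [369. 311.   5.] [495. 482.  80.]
top canister 0.67 [221. 298.] 1303 [469. -12.  1
[... 1029 characters left out ...]
, -3.24759120e+00]), 'joint_vel': array([ 0.00733471,  0.06493972,  0.07276471, -0.12806107,  0.01065183,
        0.01540682]), 'joint_torque': array([-1.63574903e-03, -4.46202564e+01, -4.06499577e+01,  6.95044245e-02,
        1.95413909e-02,  2.69605522e-06]), 'position': array([243.46439177, 548.40397465, 236.65253182]), 'tool_rot': array([[-9.13972831e-01,  4.05775386e-01,  7.59077188e-06],
       [ 4.05775386e-01,  9.13972831e-01,  2.07499377e-05],
       [ 1.48205472e-06,  2.20450277e-05, -1.00000000e+00]]), 'contact_force': array([-0.12236494, -0.20769806, -0.22624317]), 'wrist_torque': array([ 0.01367018, -0.07856348, -0.04486896]), 'grasp_force': 0.0, 'finger_gap': 87.68054863331696}
```

```bash
python3 - <<'E'
import cv2
a=cv2.imread('pics/top0.png')
print(cv2.imwrite('pics/top0c.png',cv2.resize(a[150:290,240:480],None,fx=3.3,fy=3.3,interpolation=cv2.INTER_CUBIC)))
E
```

```text
True
```

View pics/scene0.png

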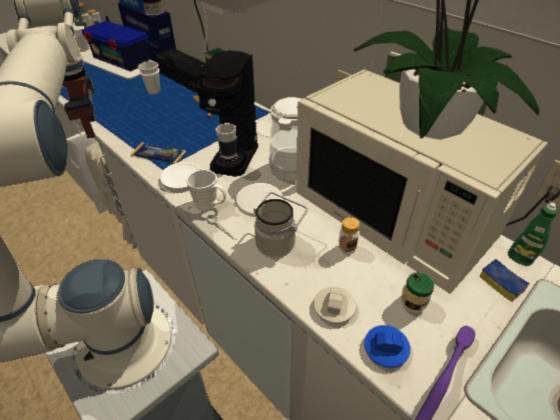

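View pics/top0c.png

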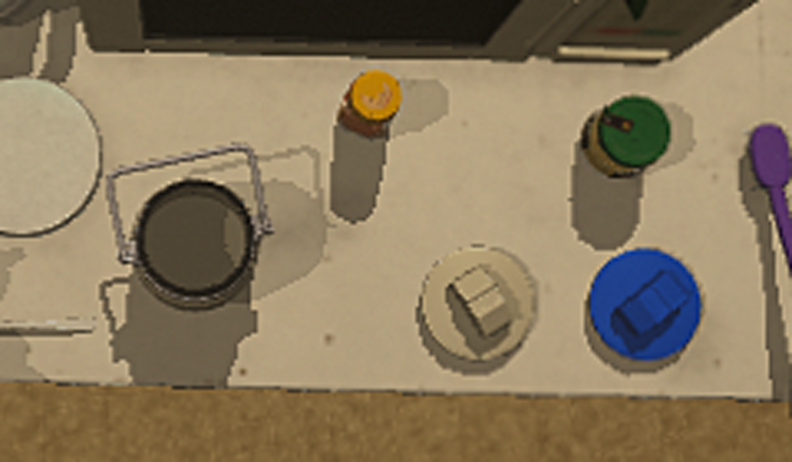

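The pictures show the white-grey lid (scene 335,305) and its blue look-alike (387,345). The canister is at (275,228) with its bail open to the back, yawed by about +11°. Next I fit the poses from depth.

```bash
cat > fit.py <<'E'
from h import *
from scipy.optimize import minimize
def prof(x,y):
    r=np.hypot(x,y);x=abs(x);y=abs(y)
    plate=np.where(r<51,np.interp(r,[0,27,51],[23.5,22.5,18]),0)
    g=np.interp(x,[0,4,5,9,15,27,27.1],[50,50,51,52,48.7,24,0])
    return np.where((y<15)&(x<27),np.maximum(g,plate),plate)
def fitlid(q,z0=0,c0=None):
    c0=q[:,:2].mean(0) if c0 is None else np.array(c0)
    def cost(p):
        c,s=np.cos(p[2]),np.sin(p[2]);d=q[:,:2]-p[:2]
        return np.minimum(abs(q[:,2]-z0-p[3]-prof(c*d[:,0]+s*d[:,1],-s*d[:,0]+c*d[:,1])),12).mean()
    R=[minimize(cost,[*c0,a,0],method='Nelder-Mead',options=dict(initial_simplex=np.array([*c0,a,0])+np.vstack([np.zeros(4),np.diag([8,8,.3,3])]))) for a in np.radians(np.arange(0,180,15))]
    return sorted([(round(r.fun,2),np.round(r.x[:2],1),round(np.degrees(r.x[2])%180,1),round(r.x[3],1)) for r in R],key=lambda t:t[0])
E
python3 - <<'E'
from fit import *
from scipy.optimize import least_squares
A=[]
for n in('top','scene'):
    p,d=snap(n);W=cloud(n,d);ok=d>0
    q=W[ok];m=(np.hypot(q[:,0]-421,q[:,1]+267)<50)&(q[:,2]>10);q1=q[m];A.append(q1)
    print(n,len(q1));[print(r) for r in fitlid(q1)[:5]]
    g=q1[q1[:,2]>44];print('grip top',g.mean(0),len(g), g.min(0),g.max(0))
    m=(abs(q[:,0]-465)<65)&(abs(q[:,1]+12)<65)&(q[:,2]>119)&(q[:,2]<130);r=q[m]
    f=least_squares(lambda c:np.hypot(r[:,0]-c[0],r[:,1]-c[1])-46.5,[465,-12],loss='soft_l1');print('rim',len(r),f.x,np.median(r[:,2]))
    m=(q[:,0]>490)&(q[:,0]<560)&(abs(q[:,1])<75)&(q[:,2]>85)&(q[:,2]<125)&(np.hypot(q[:,0]-f.x[0],q[:,1]-f.x[1])>58);b=q[m]
    print('bail');print(np.round(b[np.argsort(b[:,1])]).astype(int).tolist())
E
```

```text
top 865
(np.float64(3.32), array([ 423. , -269.5]), np.float64(33.5), np.float64(1.4))
(np.float64(3.32), array([ 423.1, -269.6]), np.float64(33.2), np.float64(1.4))
(np.float64(3.33), array([ 423. , -269.6]), np.float64(33.8), np.float64(1.4))
(np.float64(3.33), array([ 423.5, -269.2]), np.float64(33.5), np.float64(1.6))
(np.float64(3.33), array([ 423.1, -269.6]), np.float64(33.0), np.float64(1.4))
grip top [ 422.66401657 -269.20622685   50.35119587] 179 [ 393.59938934 -292.22272017   44.03238396] [ 448.63525975 -243.04098001   58.93532284]
rim 192 [464.60942285 -12.98109223] 125.03109944732842
bail
[[494, -73, 95], [490, -73, 101], [490, -70, 100], [493, -70, 102], [499, -70, 100], [496, -70, 101], [501, -70, 102], [504, -70, 103], [507, -70, 103], [499, -67, 96], [493, -67, 101], [496, -67, 100], [501, -67, 101], [510, -67, 100], [504, -67, 103], [507, -67, 104], [515, -67, 106], [512, -67, 108], [518, -67, 106], [521, -67, 106], [507, -64, 102], [509, -64, 103], [512, -64, 102], [524, -64, 103], [514, -64, 109], [520, -64, 107], [517, -64, 110], [534, -63, 107], [525, -63, 111], 
[... 4387 characters left out ...]
3, 25, 110], [524, 26, 112], [522, 28, 113], [527, 29, 112], [521, 31, 111], [528, 34, 109], [525, 35, 110], [521, 35, 113], [521, 35, 109], [525, 39, 112], [522, 39, 109], [522, 40, 112], [520, 42, 112], [521, 43, 107], [522, 44, 113], [519, 44, 115], [519, 44, 112], [517, 46, 115], [518, 48, 110], [516, 50, 114], [523, 53, 111], [520, 54, 113], [516, 54, 111], [497, 54, 108], [493, 54, 106], [494, 55, 109], [491, 55, 107], [494, 56, 101], [499, 56, 109], [518, 56, 113], [514, 56, 111], [502, 56, 107], [510, 56, 109], [503, 56, 114], [507, 56, 111], [500, 57, 111], [516, 58, 113], [497, 58, 109], [508, 58, 106], [513, 59, 110], [505, 59, 107], [494, 59, 106], [514, 60, 112], [511, 61, 109]]
```

```bash
cat > plan.py <<'E'
# rows from the measured pose to x,y,z (mm), tool-y angle (deg), tool down
import sys,json
from h import *
def plan(x,y,z,a,n=None,p0=None,a0=None,op=0.0878):
    s=arm.get_state();R=np.array(s['tool_rot']);p=np.array(s['position']) if p0 is None else np.array(p0)
    a0=np.degrees(np.arctan2(R[1,1],R[0,1])) if a0 is None else a0
    print('pos',np.round(p,1),'yang',round(a0,2),'zaxis',np.round(R[:,2],4))
    D=np.array([x,y,z])-p;w=(a-a0+180)%360-180
    n=n or int(max(np.ceil(np.linalg.norm(D)/39),np.ceil(abs(w)/6.9),1))
    out=[]
    for i in range(n):
        t=np.radians(a0+w*i/n);ty=np.array([np.cos(t),np.sin(t),0]);tx=np.array([-np.sin(t),np.cos(t),0])
        d=D/n;out.append([round(float(d@tx)/1000,4),round(float(d@ty)/1000,4),round(-d[2]/1000,4),0,0,round(-w/n,2),op])
    for i in range(0,n,5):print(json.dumps(out[i:i+5]))
    return a0
if __name__=='__main__':
    v=[float(t) for t in sys.argv[1:]];plan(*v[:4],op=v[4] if len(v)>4 else .0878)
E
python3 plan.py 421 -269.5 160 -57
```

```text
pos [243.4 548.4 236.7] yang 66.07 zaxis [ 0.e+00  1.e-04 -1.e+00]
[[-0.0225, -0.0307, 0.0035, 0, 0, 5.59, 0.0878], [-0.0253, -0.0284, 0.0035, 0, 0, 5.59, 0.0878], [-0.028, -0.0258, 0.0035, 0, 0, 5.59, 0.0878], [-0.0304, -0.0229, 0.0035, 0, 0, 5.59, 0.0878], [-0.0325, -0.0198, 0.0035, 0, 0, 5.59, 0.0878]]
[[-0.0342, -0.0166, 0.0035, 0, 0, 5.59, 0.0878], [-0.0357, -0.0132, 0.0035, 0, 0, 5.59, 0.0878], [-0.0368, -0.0096, 0.0035, 0, 0, 5.59, 0.0878], [-0.0376, -0.006, 0.0035, 0, 0, 5.59, 0.0878], [-0.038, -0.0023, 0.0035, 0, 0, 5.59, 0.0878]]
[[-0.038, 0.0014, 0.0035, 0, 0, 5.59, 0.0878], [-0.0377, 0.0051, 0.0035, 0, 0, 5.59, 0.0878], [-0.037, 0.0088, 0.0035, 0, 0, 5.59, 0.0878], [-0.036, 0.0123, 0.0035, 0, 0, 5.59, 0.0878], [-0.0346, 0.0158, 0.0035, 0, 0, 5.59, 0.0878]]
[[-0.0329, 0.0191, 0.0035, 0, 0, 5.59, 0.0878], [-0.0309, 0.0222, 0.0035, 0, 0, 5.59, 0.0878], [-0.0286, 0.0251, 0.0035, 0, 0, 5.59, 0.0878], [-0.026, 0.0278, 0.0035, 0, 0, 5.59, 0.0878], [-0.0232, 0.0302, 0.0035, 0, 0, 5.59, 0.0878]]
[[-0.0201, 0.0323, 0.0035, 0, 0, 5.59, 0.0878], [-0.0169, 0.0341, 0.0035, 0, 0, 5.59, 0.0878]]
```

Call:
carry_out --pt "-0.0225 -0.0307 0.0035 0 0 5.6 0.0878" --pt "-0.0253 -0.0284 0.0035 0 0 5.6 0.0878" --pt "-0.028 -0.0258 0.0035 0 0 5.6 0.0878" --pt "-0.0304 -0.0229 0.0035 0 0 5.6 0.0878" --pt "-0.0325 -0.0198 0.0035 0 0 5.6 0.0878"

```text
time_s: 1.42
position: [283.8, 360.9, 218.9]
tool_rot: [[-0.613, 0.79, 0.0], [0.79, 0.613, 0.0], [-0.0, 0.0, -1.0]]
contact_force: [0.9, -0.5, 0.1]
finger_gap: 87.9
grasp_force: 0.0
```

Call:
carry_out --pt "-0.0342 -0.0166 0.0035 0 0 5.6 0.0878" --pt "-0.0357 -0.0132 0.0035 0 0 5.6 0.0878" --pt "-0.0368 -0.0096 0.0035 0 0 5.6 0.0878" --pt "-0.0376 -0.006 0.0035 0 0 5.6 0.0878" --pt "-0.038 -0.0023 0.0035 0 0 5.6 0.0878"

```text
time_s: 1.83
position: [323.9, 174.9, 201.7]
tool_rot: [[-0.171, 0.985, 0.001], [0.985, 0.171, 0.0], [0.0, 0.001, -1.0]]
contact_force: [0.1, -1.2, -1.0]
finger_gap: 87.6
grasp_force: 0.0
```

Call:
carry_out --pt "-0.038 0.0014 0.0035 0 0 5.6 0.0878" --pt "-0.0377 0.0051 0.0035 0 0 5.6 0.0878" --pt "-0.037 0.0088 0.0035 0 0 5.6 0.0878" --pt "-0.036 0.0123 0.0035 0 0 5.6 0.0878" --pt "-0.0346 0.0158 0.0035 0 0 5.6 0.0878"

```text
time_s: 2.25
position: [364.1, -11.3, 184.4]
tool_rot: [[0.313, 0.95, 0.002], [0.95, -0.313, -0.0], [0.0, 0.002, -1.0]]
contact_force: [0.9, -0.2, -1.3]
finger_gap: 87.9
grasp_force: 0.0
```

Call:
carry_out --pt "-0.0329 0.0191 0.0035 0 0 5.6 0.0878" --pt "-0.0309 0.0222 0.0035 0 0 5.6 0.0878" --pt "-0.0286 0.0251 0.0035 0 0 5.6 0.0878" --pt "-0.026 0.0278 0.0035 0 0 5.6 0.0878" --pt "-0.0232 0.0302 0.0035 0 0 5.6 0.0878"

```text
time_s: 2.67
position: [404.2, -197.6, 166.8]
tool_rot: [[0.722, 0.691, 0.001], [0.691, -0.722, -0.0], [0.0, 0.001, -1.0]]
contact_force: [0.7, -0.0, 0.0]
finger_gap: 87.8
grasp_force: 0.0
```

Call:
carry_out --pt "-0.0201 0.0323 0.0035 0 0 5.6 0.0878" --pt "-0.0169 0.0341 0.0035 0 0 5.6 0.0878" --pt "0 0 0 0 0 0 0.0878"

```text
time_s: 2.92
position: [419.8, -274.8, 157.1]
tool_rot: [[0.845, 0.534, -0.003], [0.534, -0.845, -0.0], [-0.003, -0.002, -1.0]]
contact_force: [-0.4, 0.9, 0.5]
finger_gap: 87.8
grasp_force: 0.0
```

```bash
python3 plan.py 421 -269.5 42 -57; python3 - <<'E'
from h import *
p,d=snap('scene','s1.png');W=cloud('scene',d)
cv2.imwrite('pics/s1c.png',cv2.resize(cv2.imread('pics/s1.png')[200:380,240:460],None,fx=3.2,fy=3.2))
E
```

```text
pos [ 419.8 -274.8  157.1] yang -57.7 zaxis [-3.2e-03 -1.0e-04 -1.0e+00]
[[0.0013, -0.0013, 0.0384, 0, 0, -0.23, 0.0878], [0.0013, -0.0013, 0.0384, 0, 0, -0.23, 0.0878], [0.0013, -0.0013, 0.0384, 0, 0, -0.23, 0.0878]]
```

View pics/s1c.png

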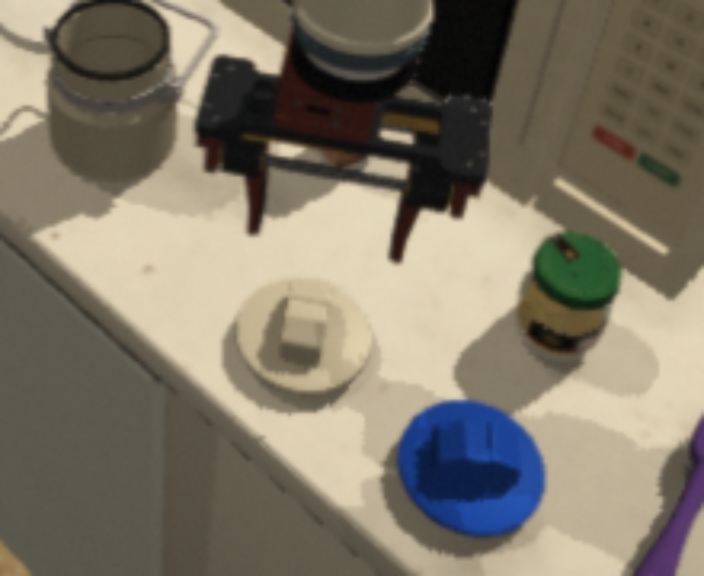

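The gripper hovers over the lid, with the fingers on either side of the grip (crop 255,230 and 397,262). I go down and close.

Call:
carry_out --pt "0.002 -0.002 0.036 0 0 -0.4 0.0878" --pt "0.002 -0.002 0.036 0 0 -0.3 0.0878" --pt "0 0 0.023 0 0 0 0.0878" --pt "0 0 0 0 0 0 0.0878"

```text
time_s: 3.3
position: [418.8, -261.3, 59.2]
tool_rot: [[0.832, 0.554, -0.007], [0.555, -0.832, 0.006], [-0.003, -0.009, -1.0]]
contact_force: [-0.6, -0.4, -1.4]
finger_gap: 88.0
grasp_force: 0.0
```

```bash
python3 plan.py 421 -269.5 42 -57
```

```text
pos [ 418.8 -261.3   59.2] yang -56.32 zaxis [-0.0073  0.0057 -1.    ]
[[-0.0027, 0.0081, 0.0172, 0, 0, 0.68, 0.0878]]
```

Call:
carry_out --pt "0 0 0 0 0 0 0.0878" --pt "0 0 0 0 0 0 0.0878"

```text
time_s: 3.47
position: [422.3, -264.3, 67.0]
tool_rot: [[0.833, 0.554, 0.003], [0.554, -0.833, -0.002], [0.001, 0.003, -1.0]]
contact_force: [0.3, -0.2, 1.0]
finger_gap: 87.4
grasp_force: 0.0
```

```bash
python3 plan.py 421 -269.5 42 -57
```

```text
pos [ 422.3 -264.3   67. ] yang -56.37 zaxis [ 0.0026 -0.0017 -1.    ]
[[-0.004, 0.0036, 0.025, 0, 0, 0.63, 0.0878]]
```

Call:
carry_out --pt "-0.004 0.0036 0.012 0 0 0.6 0.0878" --pt "0 0 0.012 0 0 0 0.0878" --pt "0 0 0 0 0 0 0.0878" --pt "0 0 0 0 0 0 0.0878" --pt "0 0 0 0 0 0 0.0878"

```text
time_s: 3.88
position: [420.0, -269.5, 40.6]
tool_rot: [[0.839, 0.544, -0.0], [0.544, -0.839, 0.0], [-0.0, -0.0, -1.0]]
contact_force: [-0.4, -0.4, -0.5]
finger_gap: 88.0
grasp_force: 0.0
```

Call:
carry_out --pt "0 0 0 0 0 0 0.05" --pt "0 0 0 0 0 0 0.034" --pt "0 0 0 0 0 0 0.02" --pt "0 0 0 0 0 0 0.02" --pt "0 0 0 0 0 0 0.02" --grip_force 20

```text
time_s: 4.3
position: [420.1, -269.5, 40.8]
tool_rot: [[0.839, 0.544, 0.0], [0.544, -0.839, -0.0], [0.0, 0.0, -1.0]]
contact_force: [0.6, 0.3, 0.8]
finger_gap: 57.8
grasp_force: 0.0
```

Call:
carry_out --pt "0 0 0 0 0 0 0.02" --pt "0 0 0 0 0 0 0.02" --pt "0 0 0 0 0 0 0.02"

```text
time_s: 4.55
position: [420.1, -269.5, 40.7]
tool_rot: [[0.839, 0.544, -0.0], [0.544, -0.839, -0.0], [-0.0, 0.0, -1.0]]
contact_force: [-0.1, -0.3, -0.9]
finger_gap: 37.8
grasp_force: 0.0
```

Call:
carry_out --pt "0 0 0 0 0 0 0.02" --pt "0 0 0 0 0 0 0.02" --pt "0 0 0 0 0 0 0.02" --pt "0 0 0 0 0 0 0.02"

```text
time_s: 4.88
position: [420.0, -269.5, 40.6]
tool_rot: [[0.839, 0.544, -0.0], [0.544, -0.839, 0.0], [-0.0, -0.0, -1.0]]
contact_force: [-0.7, -0.5, -0.1]
finger_gap: 29.9
grasp_force: 20.0
```

Call:
carry_out --pt "0 0 -0.02 0 0 0 0.02" --pt "0 0 -0.04 0 0 0 0.02" --pt "0 0 -0.04 0 0 0 0.02" --pt "0 0 -0.04 0 0 0 0.02" --pt "0 0 -0.03 0 0 0 0.02"

```text
time_s: 5.3
position: [420.2, -269.6, 214.0]
tool_rot: [[0.839, 0.544, 0.002], [0.544, -0.839, -0.002], [0.001, 0.002, -1.0]]
contact_force: [1.1, -0.1, -1.3]
finger_gap: 29.8
grasp_force: 20.0
```

Call:
carry_out --pt "0 0 0 0 0 0 0.02" --pt "0 0 0 0 0 0 0.02" --pt "0 0 0 0 0 0 0.02"

```text
time_s: 5.55
position: [419.7, -269.3, 209.1]
tool_rot: [[0.839, 0.544, -0.002], [0.544, -0.839, 0.001], [-0.001, -0.002, -1.0]]
contact_force: [0.5, 0.2, -3.1]
finger_gap: 30.1
grasp_force: 20.0
```

```bash
python3 - <<'E'
from fit import *
s=arm.get_state();P=s['position']
for n in('top','scene'):
    p,d=snap(n,n+'2.png');q=cloud(n,d)[d>0]
    m=(np.hypot(q[:,0]-P[0],q[:,1]-P[1])<62)&(q[:,2]>P[2]-50)&(q[:,2]<P[2]-20)
    print(n,m.sum(),q[m].min(0),q[m].max(0));
E
python3 plan.py 463 -13.6 210 -77.3 .02
```

```text
top 103 [ 372.03266766 -297.7442706   181.0894246 ] [ 471.91664812 -219.00530063  189.08923961]
scene 705 [ 367.24835066 -319.71126081  178.71306355] [ 468.94841415 -217.43570188  189.11958223]
pos [ 419.4 -269.   208. ] yang -57.04 zaxis [-0.0035  0.0026 -1.    ]
[[0.0251, -0.0272, -0.0003, 0, 0, 2.89, 0.02], [0.0237, -0.0285, -0.0003, 0, 0, 2.89, 0.02], [0.0222, -0.0296, -0.0003, 0, 0, 2.89, 0.02], [0.0207, -0.0307, -0.0003, 0, 0, 2.89, 0.02], [0.0191, -0.0317, -0.0003, 0, 0, 2.89, 0.02]]
[[0.0175, -0.0326, -0.0003, 0, 0, 2.89, 0.02], [0.0158, -0.0335, -0.0003, 0, 0, 2.89, 0.02]]
```

Call:
carry_out --pt "0.0251 -0.0272 0 0 0 2.9 0.02" --pt "0.0237 -0.0285 0 0 0 2.9 0.02" --pt "0.0222 -0.0296 0 0 0 2.9 0.02" --pt "0.0207 -0.0307 0 0 0 2.9 0.02" --pt "0.0191 -0.0317 0 0 0 2.9 0.02"

```text
time_s: 6.07
position: [450.5, -85.3, 208.5]
tool_rot: [[0.95, 0.314, -0.003], [0.314, -0.95, 0.001], [-0.003, -0.002, -1.0]]
contact_force: [1.3, 0.1, -1.3]
finger_gap: 29.7
grasp_force: 20.0
```

Call:
carry_out --pt "0.0175 -0.0326 0 0 0 2.9 0.02" --pt "0.0158 -0.0335 0 0 0 2.9 0.02" --pt "0 0 0 0 0 0 0.02" --pt "0 0 0 0 0 0 0.02" --pt "0 0 0 0 0 0 0.02"

```text
time_s: 6.48
position: [463.3, -14.3, 209.1]
tool_rot: [[0.975, 0.22, -0.003], [0.22, -0.975, -0.0], [-0.003, -0.0, -1.0]]
contact_force: [-0.3, 0.6, -1.6]
finger_gap: 29.5
grasp_force: 20.0
```

```bash
cat > edge.py <<'E'
from h import *
from scipy.optimize import least_squares
def circ(r,R,c0):
    f=least_squares(lambda c:np.hypot(r[:,0]-c[0],r[:,1]-c[1])-R,c0,loss='soft_l1');return np.round(f.x,1)
P=arm.get_state()['position']
for n in('top','scene'):
    p,d=snap(n,n+'3.png');q=cloud(n,d)[d>0]
    h=np.hypot(q[:,0]-P[0],q[:,1]-P[1])
    r=q[(h<60)&(abs(q[:,2]-(P[2]-40.7+15))<7)]
    # rim: largest-radius points per angle bin
    a=np.degrees(np.arctan2(r[:,1]-P[1],r[:,0]-P[0]))//8;rr=np.hypot(r[:,0]-P[0],r[:,1]-P[1])
    e=np.array([r[a==k][rr[a==k].argmax()] for k in np.unique(a) if (a==k).sum()>2])
    e=e[np.hypot(e[:,0]-P[0],e[:,1]-P[1])>44]
    print(n,len(r),len(e),'lid edge',circ(e,51,P[:2]) if len(e)>5 else '', np.round(e.min(0)),np.round(e.max(0)))
    r=q[(h<62)&(q[:,2]>119)&(q[:,2]<130)];print(' rim',len(r),circ(r,46.5,P[:2]) if len(r)>10 else '')
E
python3 edge.py; python3 plan.py 463 -13.6 180 -77.3 .02
```

```text
top 133 15 lid edge [467.9 -14.7] [418. -59. 182.] [443.  14. 190.]
 rim 32 [464.  -13.6]
scene 423 36 lid edge [464. -16.] [414. -66. 183.] [514.  32. 189.]
 rim 158 [461.8 -14.2]
pos [463.5 -15.2 209.8] yang -77.41 zaxis [-1.6e-03 -3.0e-04 -1.0e+00]
[[-0.0001, -0.0016, 0.0298, 0, 0, -0.11, 0.02]]
```

Call:
carry_out --pt "-0.001 -0.0008 0.02 0 0 -0.1 0.02" --pt "0 0 0.015 0 0 0 0.02" --pt "0 0 0.012 0 0 0 0.02" --pt "0 0 0 0 0 0 0.02" --pt "0 0 0 0 0 0 0.02"

```text
time_s: 7.0
position: [462.2, -14.3, 163.0]
tool_rot: [[0.976, 0.219, -0.002], [0.219, -0.976, 0.0], [-0.002, -0.0, -1.0]]
contact_force: [1.0, -0.9, -2.1]
finger_gap: 29.9
grasp_force: 20.0
```

Call:
carry_out --pt "0 0 0.003 0 0 0 0.02" --pt "0 0 0.003 0 0 0 0.02" --pt "0 0 0.002 0 0 0 0.02" --pt "0 0 0 0 0 0 0.02" --pt "0 0 0 0 0 0 0.02"

```text
time_s: 7.42
position: [462.7, -13.5, 155.8]
tool_rot: [[0.975, 0.221, 0.0], [0.221, -0.975, -0.0], [0.0, 0.0, -1.0]]
contact_force: [-0.6, 0.6, -1.5]
finger_gap: 30.1
grasp_force: 20.0
```

Call:
carry_out --pt "0 0 0.0015 0 0 0 0.02" --pt "0 0 0.0015 0 0 0 0.02" --pt "0 0 0.001 0 0 0 0.02" --pt "0 0 0 0 0 0 0.02" --pt "0 0 0 0 0 0 0.02"

```text
time_s: 7.83
position: [462.9, -13.5, 152.3]
tool_rot: [[0.975, 0.221, 0.001], [0.221, -0.975, -0.0], [0.001, 0.0, -1.0]]
contact_force: [-0.9, 0.4, 2.5]
finger_gap: 30.2
grasp_force: 20.0
```

Call:
carry_out --pt "0 0 0 0 0 0 0.06" --pt "0 0 0 0 0 0 0.06" --pt "0 0 0 0 0 0 0.06" --pt "0 0 0 0 0 0 0.06" --pt "0 0 0 0 0 0 0.06"

```text
time_s: 8.25
position: [462.6, -13.5, 151.5]
tool_rot: [[0.975, 0.221, -0.0], [0.221, -0.975, -0.0], [-0.0, -0.0, -1.0]]
contact_force: [-0.4, -0.0, -0.1]
finger_gap: 58.6
grasp_force: 0.0
```

Call:
carry_out --pt "0 0 -0.01 0 0 0 0.06" --pt "0 0 -0.03 0 0 0 0.06" --pt "0 0 -0.035 0 0 0 0.06" --pt "0 0 -0.005 0 0 0 0" --pt "0 0 0 0 0 0 0"

```text
time_s: 8.67
position: [463.9, -13.6, 235.7]
tool_rot: [[0.975, 0.221, 0.007], [0.221, -0.975, -0.001], [0.006, 0.002, -1.0]]
contact_force: [-0.3, -0.2, -0.5]
finger_gap: 50.1
grasp_force: 0.0
```

Call:
carry_out --pt "0.02 -0.03 0 0 0 0 0" --pt "0.04 -0.002 0 0 0 0 0" --pt "0.035 0 0 0 0 0 0" --pt "0 0 0 0 0 0 0" --pt "0 0 0 0 0 0 0"

```text
time_s: 9.08
position: [548.4, 39.1, 227.9]
tool_rot: [[0.975, 0.222, -0.007], [0.222, -0.975, -0.0], [-0.007, -0.001, -1.0]]
contact_force: [-0.6, -0.3, -0.4]
finger_gap: 16.8
grasp_force: 0.0
```

```bash
python3 - <<'E'
from fit import *
O=np.array([462.9,-13.5]);th=np.radians(12.7);C=np.array([[np.cos(th),np.sin(th)],[-np.sin(th),np.cos(th)]])
for n in('top','scene'):
    p,d=snap(n,n+'4.png');q=cloud(n,d)[d>0]
    l=q[(np.hypot(*(q[:,:2]-O).T)<50)&(q[:,2]>118)&(q[:,2]<172)]
    print(n,len(l),fitlid(l,112,O)[0])
    b=(q[:,:2]-O)@C.T
    m=(b[:,0]>60)&(b[:,0]<85)&(abs(b[:,1])<50)&(q[:,2]>85)&(q[:,2]<130)
    for lo in range(-50,50,20):
        k=m&(b[:,1]>=lo)&(b[:,1]<lo+20);print('bar',lo,k.sum(),np.round(np.median(b[k],0),1) if k.any() else '',np.round(np.median(q[k][:,2]),1) if k.any() else '')
    f=q[(q[:,2]>125)&(q[:,2]<330)&(abs(q[:,1]-30)<130)&(q[:,0]>600)];print('front',np.percentile(f[:,0],[0,2,10]) if len(f) else '')
s=arm.get_state();print(s['position'],(s['position'][:2]-O)@C.T)
a=cv2.imread('pics/scene4.png')[160:280,210:370];cv2.imwrite('pics/s4c.png',cv2.resize(a,None,fx=4.5,fy=4.5,interpolation=cv2.INTER_CUBIC))
E
```

```text
top 616 (np.float64(2.24), array([464.1, -14.5]), np.float64(10.3), np.float64(1.7))
bar -50 14 [ 72.  -41.3] 112.4
bar -30 0  
bar -10 8 [71.   4.5] 113.2
bar 10 16 [71.6 19.3] 114.3
bar 30 15 [71.2 39.3] 114.4
front [643.47518592 644.75912089 649.42865717]
scene 866 (np.float64(3.2), array([461. , -15.7]), np.float64(10.9), np.float64(0.5))
bar -50 17 [ 67.3 -40.4] 112.6
bar -30 15 [ 67.5 -19.4] 112.5
bar -10 10 [67.2 -0.9] 113.4
bar 10 6 [69.6 23.9] 112.8
bar 30 9 [68.1 43.6] 112.9
front [637.66357672 639.60408738 641.01003805]
[547.56360165  38.54587021 230.82087065] [94.03435504 32.15957279]
```

View pics/s4c.png

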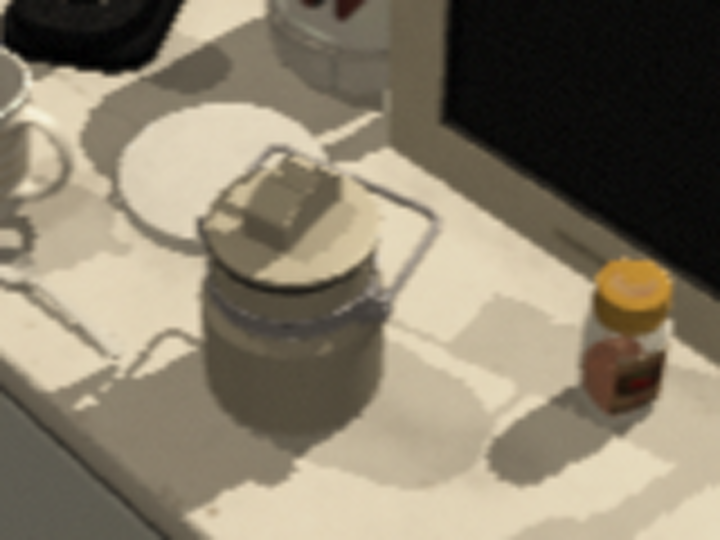

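The lid sits flat and its groove lies parallel to the bar. The bail is still open behind, with its corner at crop (437,218). Next I lower the closed fingers behind the bar, off to the side of the grip.

Call:
carry_out --pt "0 -0.002 0.02 0 0 0 0" --pt "0 0 0.03 0 0 0 0" --pt "0 0 0.03 0 0 0 0" --pt "0 0 0 0 0 0 0" --pt "0 0 0 0 0 0 0"

```text
time_s: 9.6
position: [546.2, 40.2, 151.3]
tool_rot: [[0.975, 0.22, -0.002], [0.22, -0.975, -0.0], [-0.002, -0.0, -1.0]]
contact_force: [0.4, -0.7, 0.5]
finger_gap: 0.6
grasp_force: 0.0
```

```bash
cat > w.py <<'E'
from h import *
O=np.array([462.9,-13.5]);th=np.radians(12.7);C=np.array([[np.cos(th),np.sin(th)],[-np.sin(th),np.cos(th)]])
s=arm.get_state();P=s['position'];print('xy',np.round((P[:2]-O)@C.T,1),'z',np.round(P[2],1),np.round(s['contact_force'],1),s['finger_gap'],s['time_s'])
E
python3 w.py
```

```text
xy [93.  34.1] z 151.3 [ 0.4 -0.7  0.5] 0.6318350451827979 9.6
```

Call:
carry_out --pt "0 0 0.018 0 0 0 0" --pt "0 0 0.017 0 0 0 0" --pt "-0.004 0 0 0 0 0 0" --pt "0 0 0 0 0 0 0" --pt "0 0 0 0 0 0 0"

```text
time_s: 10.02
position: [544.6, 39.6, 119.6]
tool_rot: [[0.975, 0.221, 0.004], [0.221, -0.975, 0.0], [0.004, 0.001, -1.0]]
contact_force: [0.7, 0.1, 0.6]
finger_gap: 0.4
grasp_force: 0.0
```

Call:
carry_out --pt "-0.004 0 0 0 0 0 0" --pt "-0.005 0 0 0 0 0 0" --pt "-0.003 0 -0.007 0 0 0 0" --pt "-0.003 0 -0.007 0 0 0 0" --pt "0 0 0 0 0 0 0"

```text
time_s: 10.43
position: [531.5, 36.7, 135.1]
tool_rot: [[0.975, 0.221, 0.01], [0.221, -0.975, 0.001], [0.009, 0.001, -1.0]]
contact_force: [7.9, 1.7, 4.1]
finger_gap: 0.4
grasp_force: 4.0
```

```bash
cat > bar.py <<'E'
from w import *
for n in('top','scene'):
    p,d=snap(n,n+'_%d.png'%(s['time_s']*100));q=cloud(n,d)[d>0];b=(q[:,:2]-O)@C.T
    m=(b[:,0]>-5)&(b[:,0]<85)&(b[:,1]>-52)&(b[:,1]<-18)&(q[:,2]>100)&(q[:,2]<175)
    r=np.hypot(b[:,0],q[:,2]-92);m&=(abs(r-73)<6)&(q[:,2]-92>0)
    a=np.arctan2(b[:,0],q[:,2]-92)[m];a=a[(abs(a-.9)>.0)]
    print(n,m.sum(),np.histogram(a,np.arange(-.1,1.6,.1))[0])
E
python3 bar.py
```

```text
xy [78.  33.9] z 135.1 [7.9 1.7 4.1] 0.3812685437498013 10.4333
top 0 [0 0 0 0 0 0 0 0 0 0 0 0 0 0 0 0]
scene 27 [ 0  0  0  0  0  0  0  0  0  0  0 24  3  0  0  0]
```

Call:
carry_out --pt "-0.006 0 -0.008 0 0 0 0" --pt "-0.005 0 -0.0055 0 0 0 0" --pt "-0.005 0 -0.005 0 0 0 0" --pt "-0.006 0 -0.004 0 0 0 0" --pt "0 0 0 0 0 0 0"

```text
time_s: 10.95
position: [508.4, 31.5, 156.1]
tool_rot: [[0.975, 0.221, 0.005], [0.221, -0.975, -0.0], [0.005, 0.001, -1.0]]
contact_force: [1.8, 1.0, 1.6]
finger_gap: 0.5
grasp_force: 1.0
```

```bash
python3 bar.py
```

```text
xy [54.3 33.9] z 156.1 [1.8 1.  1.6] 0.4615984679351182 10.95
top 0 [0 0 0 0 0 0 0 0 0 0 0 0 0 0 0 0]
scene 26 [ 0  0  0  0  0  1 25  0  0  0  0  0  0  0  0  0]
```

Call:
carry_out --pt "-0.005 0 -0.004 0 0 0 0" --pt "-0.005 0 -0.003 0 0 0 0" --pt "-0.004 0 -0.002 0 0 0 0" --pt "-0.003 0 -0.001 0 0 0 0" --pt "0 0 0 0 0 0 0"

```text
time_s: 11.47
position: [490.5, 27.7, 163.0]
tool_rot: [[0.975, 0.221, -0.001], [0.221, -0.975, -0.0], [-0.001, -0.0, -1.0]]
contact_force: [0.4, -0.1, 0.6]
finger_gap: 0.4
grasp_force: 0.0
```

Call:
carry_out --pt "-0.003 0 0 0 0 0 0" --pt "-0.003 0 -0.0005 0 0 0 0" --pt "-0.003 0 -0.0005 0 0 0 0" --pt "0 0 0 0 0 0 0"

```text
time_s: 11.8
position: [482.7, 25.8, 164.8]
tool_rot: [[0.975, 0.221, 0.002], [0.221, -0.975, 0.0], [0.002, 0.0, -1.0]]
contact_force: [3.5, -0.1, 2.5]
finger_gap: -0.1
grasp_force: 1.9
```

```bash
python3 bar.py
```

```text
xy [28. 34.] z 164.8 [ 3.5 -0.1  2.5] -0.055532715291797534 11.8
top 0 [0 0 0 0 0 0 0 0 0 0 0 0 0 0 0 0]
scene 29 [ 0  0 28  1  0  0  0  0  0  0  0  0  0  0  0  0]
```

Call:
carry_out --pt "-0.003 0 0 0 0 0 0" --pt "-0.003 0 0 0 0 0 0" --pt "-0.002 0 0 0 0 0 0" --pt "-0.001 0 0 0 0 0 0" --pt "0 0 0 0 0 0 0"

```text
time_s: 12.32
position: [472.7, 23.7, 163.5]
tool_rot: [[0.975, 0.221, -0.003], [0.221, -0.975, -0.0], [-0.003, -0.0, -1.0]]
contact_force: [-0.0, -0.4, 0.2]
finger_gap: 0.4
grasp_force: 0.0
```

```bash
python3 bar.py
```

```text
xy [17.7 34.1] z 163.5 [-0.  -0.4  0.2] 0.3932401767829868 12.3167
top 0 [0 0 0 0 0 0 0 0 0 0 0 0 0 0 0 0]
scene 30 [15 15  0  0  0  0  0  0  0  0  0  0  0  0  0  0]
```

The contact force fell to zero and the bar reads about 0 rad, so it has snapped in. I back off and check.

Call:
carry_out --pt "0.01 0 0 0 0 0 0" --pt "0.02 0 0 0 0 0 0" --pt "0.02 0 -0.02 0 0 0 0" --pt "0 0 -0.04 0 0 0 0" --pt "0 0 -0.04 0 0 0 0"

```text
time_s: 12.83
position: [521.8, 35.0, 261.9]
tool_rot: [[0.975, 0.221, -0.008], [0.221, -0.975, -0.0], [-0.008, -0.002, -1.0]]
contact_force: [0.6, 0.1, 0.5]
finger_gap: 0.4
grasp_force: 0.0
```

Call:
carry_out --pt "0 -0.04 0 0 0 0 0" --pt "0 -0.04 0 0 0 0 0" --pt "0 -0.04 0 0 0 0 0" --pt "0 0 0 0 0 0 0" --pt "0 0 0 0 0 0 0"

```text
time_s: 13.25
position: [495.1, 153.5, 263.4]
tool_rot: [[0.974, 0.225, -0.002], [0.225, -0.974, -0.001], [-0.002, 0.0, -1.0]]
contact_force: [0.4, -0.8, -0.8]
finger_gap: 0.7
grasp_force: 0.0
```

```bash
python3 bar.py; python3 - <<'E'
from fit import *
O=np.array([462.9,-13.5])
for n in('top','scene'):
    p,d=snap(n,n+'9.png');q=cloud(n,d)[d>0]
    l=q[(np.hypot(*(q[:,:2]-O).T)<50)&(q[:,2]>118)&(q[:,2]<160)]
    print(n,len(l),fitlid(l,112,O)[0])
a=cv2.imread('pics/scene9.png')[160:280,210:370];cv2.imwrite('pics/s9c.png',cv2.resize(a,None,fx=4.5,fy=4.5,interpolation=cv2.INTER_CUBIC))
E
```

```text
xy [ 68.1 155.8] z 263.4 [ 0.4 -0.8 -0.8] 0.7152730878552385 13.25
top 24 [ 0 24  0  0  0  0  0  0  0  0  0  0  0  0  0  0]
scene 30 [13 17  0  0  0  0  0  0  0  0  0  0  0  0  0  0]
top 841 (np.float64(2.85), array([462.8, -14.6]), np.float64(13.0), np.float64(0.5))
scene 667 (np.float64(3.26), array([457.4, -14.7]), np.float64(16.1), np.float64(-0.4))
```

View pics/s9c.png

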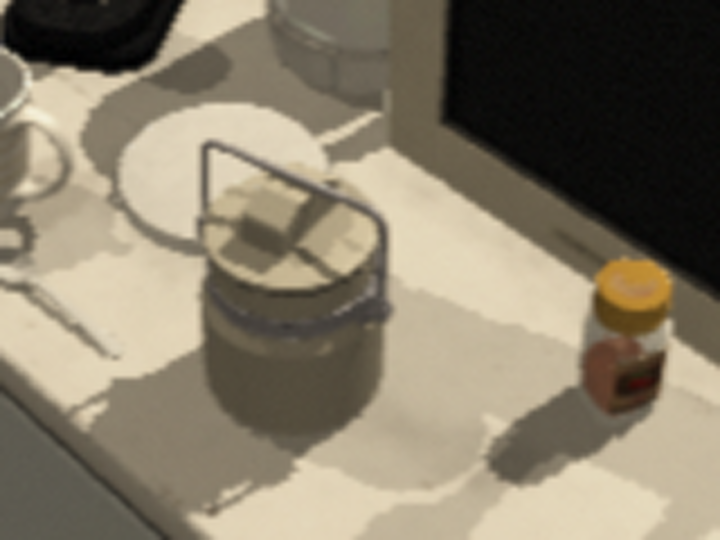

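The bail stands upright over the grip (bar from crop 207,145 to 383,220). The lid is flat and about 1 mm lower than before. I hand the job in.

```bash
python3 -c "
from cell import arm
print(arm.finish_job())"
```

```text
the job is handed in; nothing more can be done
None
```

The job is handed in: the lid sits flat in the canister's mouth and the bail has snapped upright into its groove, by the last pictures; I got no verdict back, and the seal depth was not measured directly.

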